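Rack the evaporator samples in reverse order

ROBOT

A 7-joint arm with a two-finger parallel gripper is mounted at the origin on the work surface. World frame = base frame: x ahead of the robot, y to its left, z up, the work surface at z = 0. Lengths are in m, angles in rad, forces in N, time in s.
With the tool pointing down it reaches from about 0.4 to 0.85 m from the base axis. Payload 10.4 kg.
Tool frame: the origin (TCP) lies midway between the tips of the shut fingers; the grasp point (between the pads) lies manip.pinch_z behind it (manip.pinch_z is the distance from the TCP to the grasp point, in m); z points along the fingers, y is the direction in which the jaws open and shut (so a half turn about z gives the same grasp; the last joint's range is limited). The gripper opens to 85 mm and grips with 20 to 120 N. Pads are 22 mm wide; open, the fingers measure 114 mm over their backs; the gripper's body (76 mm by 85 mm) begins 54 mm behind the grasp point. The pads swing forward as they close: fully open they stand 13 mm farther back than shut.
Start: joints at [-1.151, 0.332, -0.065, 1.46, 0.022, 1.35, -0.088], TCP at [0.268, 0.565, 0.231] pointing down, gripper open.
Joint ranges: [-2.6, 2.6], [-0.5, 2.12], [-1.47, 1.34], [0.16, 2.42], [-1.27, 4.41], [0.06, 2.06], [-2.6, 2.6]. Speed limits (rad/s): [2.22, 2.22, 2.79, 2.79, 3.14, 3.14, 3.14].

INTERFACE

Orientations are given as a unit quaternion [x, y, z, w].
In Python, from workcell import manip gives the robot as it stands.
- The arm moves only by the shell command python3 -m handwheel 'ROWS' [FORCE]. ROWS is JSON, a list that holds one entry, the list of rows, each a list of 7 numbers: the shift along the tool's x, y, z in m, then the turn, a rotation vector about the tool's x, y, z in rad, then the finger opening in m, from 0 to 0.0854. In form: [[[tx, ty, tz, ax, ay, az, claw], ...]]. A call has 1 to 8 rows; each row is the pose to reach, as a shift and turn from the pose commanded when the call began, along the tool's axes at that moment; what a row does not reach only later rows make up. A row lasts 1/8 s, in which the tool goes at most 62.5 mm and 10.7 degrees, less where a joint would pass 70% of its speed; a pose out of reach is approached as far as the arm can. A call with a gripper value outside its range is refused whole. The fingers move at their own pace and stop on an object; FORCE is the grip in N (left out, the last holds). Time passes only in rows, so rows that repeat a pose let the fingers close. It gives the time, the measured TCP pose, the force and the opening at its end, in the units of the state.
- manip.get_obs(): the state, without advancing time (a new reading comes with each control period).
- manip.camera(name): name is "scene" or "side" or "wrist"; returns the picture (480x640x3 uint8, blue, green, red); there is no depth.
- manip.calibration(name): a dict with "fx", "fy", "cx", "cy" (pixels), "k1" (the pictures are not rectified: a ray, as slopes to the right and down, at radius r is drawn at 1 + k1 r^2 times it, then the intrinsics apply), "view" (4x4, takes a point from world to camera coordinates); the wrist camera has in their place "tool_from_camera" (4x4, takes a point from camera to tool coordinates, whose origin is the TCP and whose axes are the flange's). Camera axes: x right, y up, looking along -z (the intrinsics and any distortion apply to the point x, -y, -z); pixel columns grow to the right and rows downward; lengths in m; the calibration is good to about 2 mm. A picture is of the moment at which its call begins: read the wrist's pose just before it. calibration takes no time and is no camera call.
- manip.hand_in(): hands the job in, once; it reports no verdict.
The state is a dict: "clock": time; "joint_pos": joint angles; "joint_velocities": joint speeds; "tau": joint torques, N m; "position": TCP position; "ee_rot": TCP orientation; "ft_force": force on the tool from outside, world axes, zero at the start; "torque": the same for the moment, N m; "grip_width": opening from 0.0 (shut) to 1.0 (fully open).
Only numpy, scipy, OpenCV 4.12 (cv2) and the standard library are available. Lean on these libraries where they do the work, as an engineer would, in place of code of your own. Each camera call takes 0.05 s, during which the arm holds its last target.

TASK

Move the four closed glass vessels from the row of cork mats into the aluminium rack in reverse order, one to a cell: the one now at the robot's left end of the row goes into the cell at the robot's right end of the rack, the next one beside it, and so on. Set each down upright on the floor of its cell; do not tip any over or let one drop.

Things in the scene. Friction and masses are not known exactly. Their poses are not given: they have to be found in the camera images.
- vial: Slim straight clear-glass vial, 30 mm diameter, 100 mm tall, its top 16 mm a black cap of the same diameter; about 50 g. Loose, upright, round (yaw means nothing); origin at the centre of its underside, z up; it starts on a cork mat, underside 10 mm above the bench. Grip it about 80 mm up, 30 mm wide.
- conical: Clear-glass conical flask: foot 54 mm diameter, straight neck 26 mm diameter from 56 to 84 mm up, black stopper of the same diameter up to 95 mm (the top); about 80 g. Loose, upright, round (yaw means nothing); origin at the centre of its underside, z up; it starts on a cork mat, underside 10 mm above the bench. Grip it about 78 mm up, 26 mm wide.
- globe: Clear-glass round-bellied flask: flat foot 46 mm, belly 62 mm diameter, straight neck 26 mm diameter from 52 to 82 mm up, black stopper of the same diameter up to 93 mm (the top); about 90 g. Loose, upright, round (yaw means nothing); origin at the centre of its underside, z up; it starts on a cork mat, underside 10 mm above the bench. Grip it about 77 mm up, 26 mm wide.
- jar: Squat clear-glass jar, 50 mm diameter, with a wide black lid 52 mm diameter from 50 to 68 mm up (its top); about 100 g. Loose, upright, round (yaw means nothing); origin at the centre of its underside, z up; it starts on a cork mat, underside 10 mm above the bench. Grip the lid about 56 mm up, 52 mm wide.
- rack: Fixed aluminium rack 88 x 340 mm, 22 mm high, empty; nearer or farther than the mats. Origin: centre of its underside, on the bench; x across it, away from the robot; y along it, to the robot's left (yaw within 0.15 rad). Four open cells 80 x 80 mm inside, centres at x = 0, y = +126, +42, -42, -126 mm, floor 4 mm above the origin, walls 4 mm thick, tops 22 mm up.
- tray: Fixed flat steel plate 90 x 346 mm, 4 mm thick, under the row of four cork mats. Origin: centre of its underside, on the bench; x across the row, away from the robot; y along the row, to the robot's left (yaw within 0.15 rad). The mats lie at x = 0, y = +126, +42, -42, -126 mm.
- vial_mat: Fixed cork mat, 70 mm diameter, 6 mm thick, that carries the vial at the start, centred within 5 mm; one of four alike in a straight row, 84 mm apart, on the tray; its place in the row varies. Origin: centre of its underside, 4 mm above the bench; x across the row, away from the robot; y along it, to the robot's left.
- conical_mat: Fixed cork mat, 70 mm diameter, 6 mm thick, that carries the conical at the start, centred within 5 mm; one of four alike in a straight row, 84 mm apart, on the tray; its place in the row varies. Origin: centre of its underside, 4 mm above the bench; x across the row, away from the robot; y along it, to the robot's left.
- globe_mat: Fixed cork mat, 70 mm diameter, 6 mm thick, that carries the globe at the start, centred within 5 mm; one of four alike in a straight row, 84 mm apart, on the tray; its place in the row varies. Origin: centre of its underside, 4 mm above the bench; x across the row, away from the robot; y along it, to the robot's left.
- jar_mat: Fixed cork mat, 70 mm diameter, 6 mm thick, that carries the jar at the start, centred within 5 mm; one of four alike in a straight row, 84 mm apart, on the tray; its place in the row varies. Origin: centre of its underside, 4 mm above the bench; x across the row, away from the robot; y along it, to the robot's left.
Not all that is in view belongs to the job. What is shaped like the conical_mat but turquoise is not meant. What is shaped like the vial but green is not meant.

How it is judged:
By the outcome, as a careful person would: the job done as asked, in the order asked, and still so for the second after the job is handed in, with the robot touching nothing.
It also fails if it takes over 99 s, if anything falls off the work surface, if the arm or the gripper's body presses on something with over 40 N, if the wrist force passes 120 N, or if a joint passes its speed limit or range.

## Working session

There is one attempt and no reset: what is moved stays moved. The work goes in short steps, Python scripts to look and compute and a shell command to move; the robot and the scene stay as the last step left them, time stands still between calls to the robot, and variables do not carry over. Pictures are saved under pics/ and viewed, and the job is handed in when it is done.

```bash
ls; mkdir -p pics; python3 - <<'E'
from workcell import manip
import cv2,json
print(manip.get_obs()); print(manip.pinch_z)
for n in("scene","side","wrist"):
    cv2.imwrite(f"pics/{n}0.png",manip.camera(n)); print(n,manip.calibration(n))
E
```

```text
pics
{'clock': 0.0, 'joint_pos': array([-1.15057365,  0.33288386, -0.06471829,  1.46096556,  0.02159719,
        1.34993096, -0.08850195]), 'joint_velocities': array([-0.00046067, -0.00031669, -0.00062304,  0.00262807,  0.00016779,
       -0.00102401, -0.00031639]), 'tau': array([-3.05705089e-04, -6.25448227e+01,  4.90617170e-02, -3.91603231e+01,
        1.63022988e-02,  9.90345608e-03,  1.17643768e-05]), 'position': array([0.26763226, 0.56435829, 0.23049693]), 'ee_rot': array([ 2.19588996e-01,  9.75592187e-01, -7.34101602e-04, -1.33146340e-04]), 'ft_force': array([0.59205059, 0.63181718, 1.08474905]), 'torque': array([ 0.01230483, -0.05636072, -0.02648534]), 'grip_width': 1.0009979519820538}
0.0187
scene {'fx': 592.7259576354064, 'fy': 592.7259576354064, 'cx': 324.18391254571713, 'cy': 241.09303018834544, 'k1': -0.19406002755038235, 'view': array([[-0.32999753,  0.94398076,  0.00139671,  0.22934582],
       [-0.8090025 , -0.28357354,  0.5148796 ,  0.44764404],
       [ 0.4864325 ,  0.16877906,  0.85726137, -1.12393323],
       [ 0.        ,  0.        ,  0.        ,  1.        ]])}

[... 190 characters left out ...]
-0.55719151],
       [ 0.27409464,  0.58377232,  0.76425258, -0.17016149],
       [-0.33572718, -0.6866076 ,  0.64486996, -0.66847816],
       [ 0.        ,  0.        ,  0.        ,  1.        ]])}
wrist {'fx': 404.67821048159993, 'fy': 404.67821048159993, 'cx': 314.5189857490798, 'cy': 239.58523899462162, 'k1': -0.0035841952565474813, 'tool_from_camera': array([[ 7.20720590e-04,  9.50562224e-01,  3.10533313e-01,
         8.06777026e-02],
       [ 9.99999446e-01, -4.46739314e-04, -9.53413571e-04,
        -2.74202515e-04],
       [-7.67551485e-04,  3.10533828e-01, -9.50562019e-01,
        -1.43543767e-01],
       [ 0.00000000e+00,  0.00000000e+00,  0.00000000e+00,
         1.00000000e+00]])}
```

View pics/scene0.png

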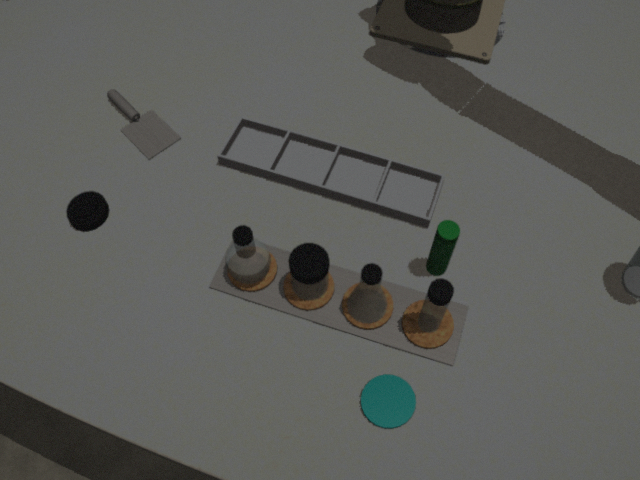

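View pics/side0.png

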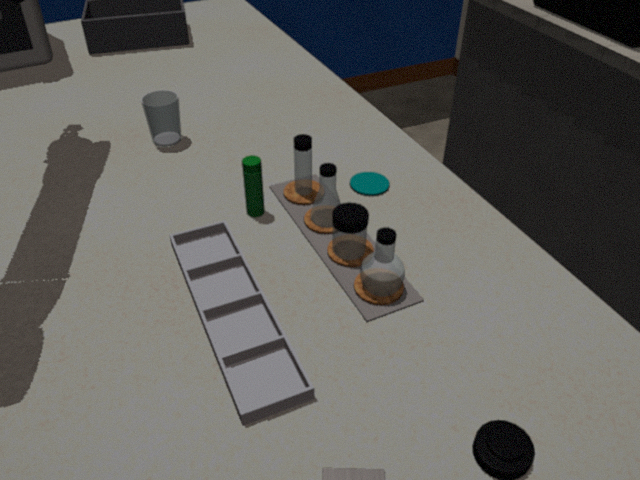

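View pics/wrist0.png

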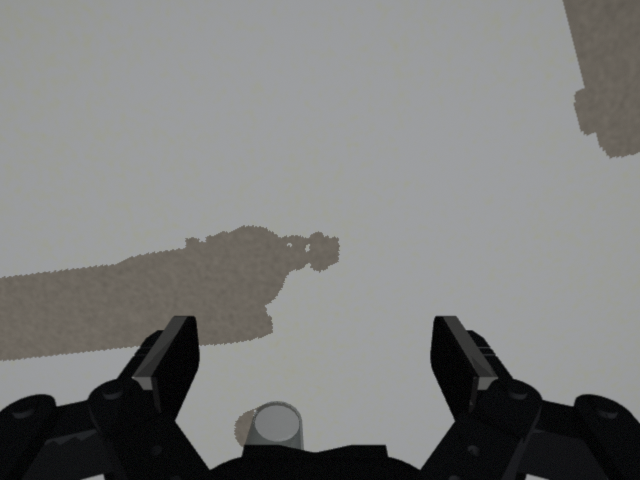

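```bash
cat > h.py <<'E'
import numpy as np,cv2
from workcell import manip
def ray(cal,px,T=None):
    p=np.asarray(px,float).reshape(-1,2)
    d=(p-[cal["cx"],cal["cy"]])/[cal["fx"],cal["fy"]]
    u=d.copy()
    for _ in range(20): u=d/(1+cal["k1"]*(u**2).sum(1,keepdims=True))
    v=np.c_[u[:,0],-u[:,1],-np.ones(len(u))]
    if T is None: T=np.linalg.inv(cal["view"])
    return T[:3,3],v@T[:3,:3].T
def plane(cal,px,z,T=None):
    o,d=ray(cal,px,T); return o+d*((z-o[2])/d[:,2])[:,None]
def proj(cal,P):
    P=np.asarray(P,float).reshape(-1,3); V=cal["view"]; c=P@V[:3,:3].T+V[:3,3]
    u=np.c_[c[:,0]/-c[:,2],-c[:,1]/-c[:,2]]; u=u*(1+cal["k1"]*(u**2).sum(1,keepdims=True))
    return u*[cal["fx"],cal["fy"]]+[cal["cx"],cal["cy"]]
E
python3 - <<'E'
from h import *
import cv2
reg={"scene":dict(vial=(415,270,465,315),conical=(350,255,392,292),jar=(280,235,338,290),globe=(225,220,262,250)),
"side":dict(vial=(285,128,320,158),conical=(312,158,345,182),jar=(322,198,378,238),globe=(370,222,402,250))}
zz=dict(vial=.102,conical=.0995,jar=.069,globe=.0975)
for n in reg:
    im=cv2.imread(f"pics/{n}0.png"); cal=manip.calibration(n)
    for k,(a,b,c,d) in reg[n].items():
        m=(im[b:d,a:c].max(2)<45).astype(np.uint8)
        nn,l,s,ce=cv2.connectedComponentsWithStats(m); i=1+s[1:,4].argmax()
        p=ce[i]+[a,b]; print(n,k,s[i],p.round(1),plane(cal,p,zz[k])[0].round(4))
    cv2.imwrite(f"pics/{n}_crop.png",cv2.resize(np.clip(im[100:360,200:480]*1.8,0,255).astype(np.uint8) if n=="scene" else np.clip(im[120:420,150:430]*1.8,0,255).astype(np.uint8),None,fx=2,fy=2,interpolation=cv2.INTER_CUBIC)[:600,:800])
E
```

```text
scene vial [ 12   9  26  27 539] [439.9 292.1] [0.6479 0.1294 0.102 ]
scene conical [ 11   9  21  21 356] [371.2 274.1] [0.6504 0.0444 0.0995]
scene jar [   9    8   40   47 1412] [308.1 264.5] [ 0.6477 -0.0384  0.069 ]
scene globe [  8   6  20  20 327] [242.3 235.6] [ 0.6507 -0.1251  0.0975]
side vial [  9   7  17  16 237] [302.4 142.5] [0.6482 0.1279 0.102 ]
side conical [  8   6  16  13 181] [327.5 170. ] [0.6507 0.0425 0.0995]
side jar [ 10   5  36  31 913] [349.5 217.9] [ 0.6451 -0.0407  0.069 ]
side globe [  7   6  19  17 266] [385.8 236.1] [ 0.6512 -0.1267  0.0975]
```

View pics/scene_crop.png

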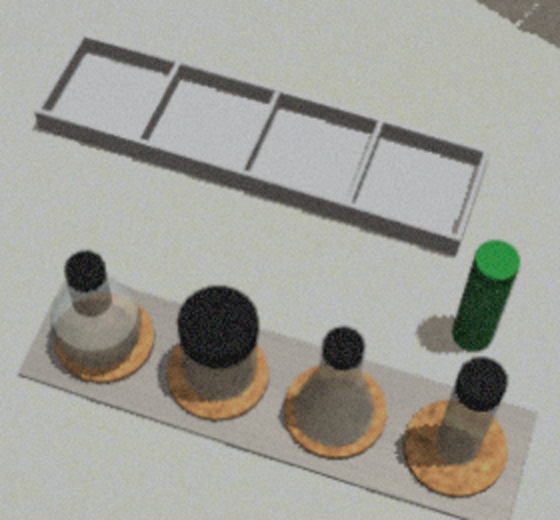

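View pics/side_crop.png

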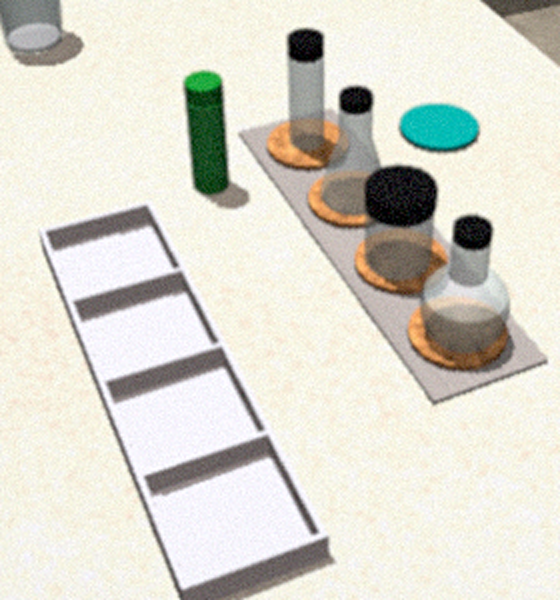

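```bash
python3 - <<'E'
from h import *
C={"scene":[(430,220),(441.5,176),(242.5,119),(218.5,156.5)],"side":[(224,223.5),(170.5,236),(240.5,411),(313.5,390)]}
for n in C:
    P=plane(manip.calibration(n),C[n],.022)[:,:2]
    print(n,P.round(4).tolist(),"ctr",P.mean(0).round(4))
    fl,nl,nr,fr=P
    d=(fl+nl-fr-nr); print("yaw",np.arctan2(-d[0],d[1]),"len",np.linalg.norm(d)/2,"wid",np.linalg.norm(fl+fr-nl-nr)/2)
gs=plane(manip.calibration("scene"),[(447.5,230.5)],.10); gd=plane(manip.calibration("side"),[(252,160)],.10); print("green",gs,gd)
# refine check: overlay predicted rack
P=[]
im=cv2.imread("pics/side0.png"); im2=cv2.imread("pics/scene0.png")
c=np.mean([plane(manip.calibration(n),C[n],.022)[:,:2].mean(0) for n in C],axis=0)
for n,i in(("side",im),("scene",im2)):
    Q=plane(manip.calibration(n),C[n],.022)
E
```

```text
scene [[0.4975, 0.0922], [0.414, 0.0899], [0.4074, -0.2406], [0.4913, -0.2444]] ctr [ 0.4525 -0.0757]
yaw -0.019072006468807114 len 0.3336608660109439 wid 0.08367746801512056
side [[0.4941, 0.082], [0.4117, 0.0874], [0.4044, -0.2434], [0.4888, -0.2525]] ctr [ 0.4497 -0.0816]
yaw -0.01899232149678949 len 0.3327290237569975 wid 0.08372229422909302
green [[0.55890611 0.11820748 0.1       ]] [[0.55816202 0.11581736 0.1       ]]
```

```bash
cat >> h.py <<'E'
from scipy.spatial.transform import Rotation as Ro
def go(target,yaw=0.0,obs=None):
    """tool-frame shift+turn from measured pose to TCP target, tool z down, tool y at yaw from world y"""
    o=obs or manip.get_obs(); R=Ro.from_quat(o["ee_rot"]); G=Ro.from_euler("z",yaw)*Ro.from_quat([0,1,0,0])
    t=R.inv().apply(np.asarray(target)-o["position"]); r=(R.inv()*G).as_rotvec()
    print("at",o["position"].round(4),"clk",round(o["clock"],2),"f",o["ft_force"].round(1),"grip",round(o["grip_width"]*85.4,1))
    print("row",t.round(4),r.round(4)); 
def wcam():
    o=manip.get_obs(); im=manip.camera("wrist"); cal=manip.calibration("wrist")
    T=np.eye(4); T[:3,:3]=Ro.from_quat(o["ee_rot"]).as_matrix(); T[:3,3]=o["position"]
    return im,cal,T@cal["tool_from_camera"]
E
python3 -c "
from h import *
go([.45,-.05,.33])"
```

```text
at [0.2677 0.5645 0.2307] clk 0.15 f [-1.6 -0.3  0.2] grip 85.3
row [-0.428  -0.4772 -0.0988] [-1.000e-03 -2.000e-04 -4.428e-01]
```

```bash
python3 -m handwheel '[[[-0.04,-0.04,-0.05,0,0,-0.1,0.085],[-0.08,-0.09,-0.099,0,0,-0.2,0.085],[-0.428,-0.477,-0.099,0,0,-0.443,0.085],[-0.428,-0.477,-0.099,0,0,-0.443,0.085],[-0.428,-0.477,-0.099,0,0,-0.443,0.085],[-0.428,-0.477,-0.099,0,0,-0.443,0.085],[-0.428,-0.477,-0.099,0,0,-0.443,0.085],[-0.428,-0.477,-0.099,0,0,-0.443,0.085]]]' 30; python3 -c "
from h import *
go([.45,-.05,.33])"
```

```text
clock: 1.15
position: [0.4019, 0.1117, 0.3244]
ee_rot: [-0.0, 1.0, 0.0, 0.0]
ft_force: [1.7, -0.1, 0.3]
grip_width: 0.992
at [0.4019 0.1117 0.3244] clk 1.15 f [ 1.7 -0.1  0.3] grip 84.7
row [-0.0481 -0.1617 -0.0057] [0.0005 0.0003 0.0002]
```

```bash
python3 -m handwheel '[[[-0.048,-0.15,-0.005,0,0,0,0.085],[-0.048,-0.15,-0.005,0,0,0,0.085],[-0.048,-0.15,-0.005,0,0,0,0.085],[-0.048,-0.15,-0.005,0,0,0,0.085],[-0.048,-0.15,-0.005,0,0,0,0.085]]]'; python3 -c "
from h import *
im,cal,T=wcam(); cv2.imwrite('pics/w1.png',im)
go([.45,-.05,.33])"
```

```text
clock: 1.78
position: [0.4496, -0.0353, 0.3291]
ee_rot: [-0.001, 1.0, 0.0, -0.0]
ft_force: [0.5, 0.2, -0.4]
grip_width: 0.998
at [ 0.4496 -0.035   0.3291] clk 1.82 f [ 0.5 -0.4  0.5] grip 85.0
row [-0.0004 -0.015  -0.0009] [ 0.0002 -0.0004  0.0019]
```

View pics/w1.png

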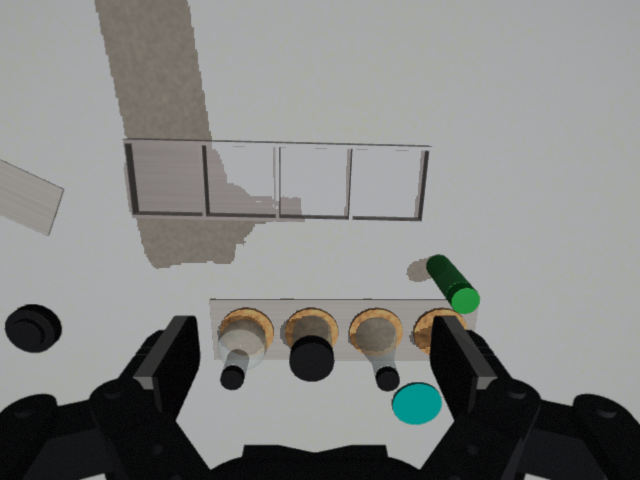

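```bash
python3 -c "
import cv2
im=cv2.imread('pics/w1.png')[125:235,115:440]
cv2.imwrite('pics/w1c.png',cv2.resize(im,None,fx=2.4,fy=2.4,interpolation=cv2.INTER_CUBIC))"
```

```text
(no output)
```

View pics/w1c.png

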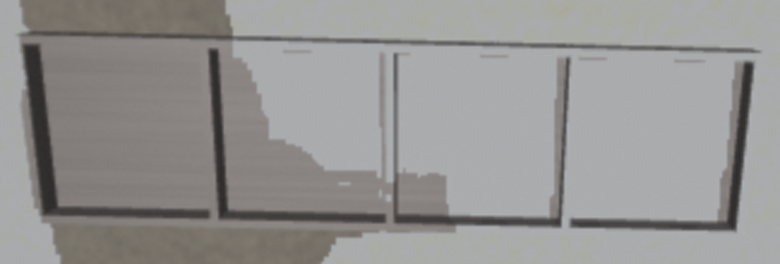

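```bash
cat > rk.py <<'E'
from h import *
cal=manip.calibration("wrist"); o=manip.get_obs()
T=np.eye(4); T[:3,:3]=Ro.from_quat(o["ee_rot"]).as_matrix(); T[:3,3]=o["position"]; T=T@cal["tool_from_camera"]
q=np.array([(736,230),(754,60),(25,46),(42,217)])/2.4+[115,125]-.3
P=plane(cal,q,.022,T)[:,:2]; fl,nl,nr,fr=P; print(P.round(4).tolist(),"ctr",P.mean(0).round(4)); d=(fl+nl-fr-nr)
print("yaw",np.arctan2(-d[0],d[1]),"len",np.linalg.norm(d)/2,"wid",np.linalg.norm(fl+fr-nl-nr)/2)
# caps
im=cv2.imread("pics/w1.png")
for k,(a,b,c,d),z in(("jar",(285,330,338,385),.069),("globe",(217,360,248,392),.0975),("conical",(372,364,403,392),.0995)):
    m=(im[b:d,a:c].max(2)<45).astype(np.uint8); n,l,s,ce=cv2.connectedComponentsWithStats(m); i=1+s[1:,4].argmax(); print(k,s[i],plane(cal,ce[i]+[a,b],z,T)[0].round(4))
E
python3 rk.py
```

```text
[[0.4927, 0.0892], [0.4125, 0.0907], [0.4071, -0.2404], [0.487, -0.2436]] ctr [ 0.4498 -0.076 ]
yaw -0.016796562844156336 len 0.3320286369853128 wid 0.0801451521271364
jar [   5    5   44   46 1607] [ 0.6451 -0.0376  0.069 ]
globe [  4   6  23  23 428] [ 0.6505 -0.1243  0.0975]
conical [  4   3  23  24 437] [0.6502 0.0455 0.0995]
```

```bash
python3 -c "
from h import *
go([.648,.1285,.16])"
```

```text
at [ 0.4496 -0.035   0.3291] clk 1.82 f [ 0.5 -0.4  0.5] grip 85.0
row [-0.1988  0.1631  0.1691] [ 0.0002 -0.0004  0.0019]
```

```bash
python3 -m handwheel '[[[-0.05,0.041,0.03,0,0,0.002,0.07],[-0.1,0.082,0.07,0,0,0.002,0.07],[-0.15,0.123,0.11,0,0,0.002,0.07],[-0.198,0.163,0.15,0,0,0.002,0.07],[-0.198,0.163,0.169,0,0,0.002,0.07],[-0.198,0.163,0.169,0,0,0.002,0.07],[-0.198,0.163,0.169,0,0,0.002,0.07],[-0.198,0.163,0.169,0,0,0.002,0.07]]]' 40; python3 -c "
from h import *
im,cal,T=wcam(); cv2.imwrite('pics/w2.png',im)
go([.648,.1285,.069])"
```

```text
clock: 2.82
position: [0.6481, 0.1264, 0.1626]
ee_rot: [0.001, 1.0, 0.001, 0.001]
ft_force: [0.3, 0.3, 0.2]
grip_width: 0.822
at [0.6481 0.1264 0.1626] clk 2.88 f [ 0.3  0.  -0.3] grip 69.7
row [0.0004 0.0019 0.0936] [ 0.0014  0.0029 -0.0027]
```

View pics/w2.png

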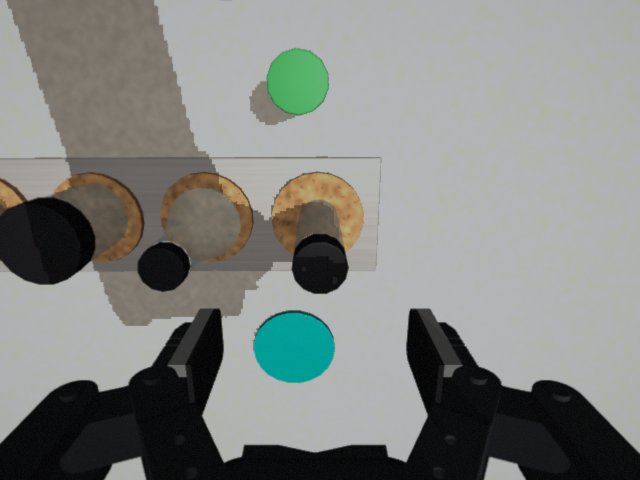

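```bash
python3 -m handwheel '[[[0,0.002,0.03,0,0,0,0.07],[0,0.002,0.06,0,0,0,0.07],[0,0.002,0.093,0,0,0,0.07],[0,0.002,0.093,0,0,0,0.07],[0,0.002,0.093,0,0,0,0.02],[0,0.002,0.093,0,0,0,0.02],[0,0.002,0.093,0,0,0,0.02],[0,0.002,0.093,0,0,0,0.02]]]' 40; python3 -m handwheel '[[[0,0,0,0,0,0,0.02],[0,0,0,0,0,0,0.02],[0,0,-0.015,0,0,0,0.02],[0,0,-0.03,0,0,0,0.02],[0,0,-0.03,0,0,0,0.02],[0,0,-0.03,0,0,0,0.02]]]'
python3 -c "
from h import *
cv2.imwrite('pics/s3.png',manip.camera('side')[80:400,150:480])
go([.648,.1285,.069])"
```

```text
clock: 3.88
position: [0.6488, 0.1291, 0.0693]
ee_rot: [0.001, 1.0, 0.001, 0.001]
ft_force: [-1.1, -0.1, 5.2]
grip_width: 0.331
clock: 4.62
position: [0.6476, 0.129, 0.0973]
ee_rot: [0.001, 1.0, 0.0, -0.0]
ft_force: [-0.4, 0.3, -0.6]
grip_width: 0.328
at [0.6475 0.1289 0.0969] clk 4.67 f [-0.2 -0.2 -1.2] grip 28.1
row [-0.0006 -0.0004  0.0279] [-0.0001 -0.0007 -0.0017]
```

View pics/s3.png

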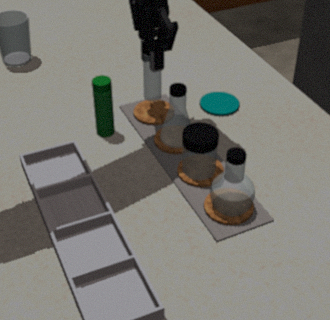

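```bash
python3 -c "
from h import *
go([.4484,-.203,.21],-.017)"; python3 -m handwheel '[[[0,0,-0.05,0,0,0,0.02],[0,0,-0.10,0,0,0,0.02],[0.015,-0.025,-0.113,0,0,0,0.02],[0.04,-0.066,-0.113,0,0,0,0.02],[0.07,-0.116,-0.113,0,0,0,0.02],[0.10,-0.166,-0.113,0,0,0,0.02],[0.13,-0.216,-0.113,0,0,0,0.02],[0.16,-0.266,-0.113,0,0,0,0.02]]]'; python3 -c "
from h import *
go([.4484,-.203,.21],-.017)"
```

```text
at [0.6475 0.1289 0.0969] clk 4.67 f [-0.2 -0.2 -1.2] grip 28.1
row [ 0.1986 -0.3323 -0.1129] [-0.0001 -0.0007  0.0153]
clock: 5.68
position: [0.4859, -0.1382, 0.2099]
ee_rot: [0.001, 1.0, 0.0, -0.0]
ft_force: [1.5, -1.1, -0.5]
grip_width: 0.328
at [ 0.4859 -0.1382  0.2099] clk 5.67 f [ 1.5 -1.1 -0.5] grip 28.0
row [ 0.0374 -0.0648 -0.0001] [ 0.0003 -0.0004  0.0153]
```

```bash
python3 -m handwheel '[[[0.018,-0.033,0,0,0,0.015,0.02],[0.037,-0.065,0,0,0,0.015,0.02],[0.037,-0.065,0.03,0,0,0.015,0.02],[0.037,-0.065,0.07,0,0,0.015,0.02],[0.037,-0.065,0.10,0,0,0.015,0.02],[0.037,-0.065,0.10,0,0,0.015,0.02],[0.037,-0.065,0.10,0,0,0.015,0.02]]]'; python3 -c "
from h import *
cv2.imwrite('pics/s4.png',cv2.resize(manip.camera('side')[180:430,120:440],None,fx=2,fy=2))
im,_,_=wcam(); cv2.imwrite('pics/w4.png',im)
go([.4484,-.203,.0633],-.017)"
```

```text
clock: 6.55
position: [0.4506, -0.202, 0.1113]
ee_rot: [0.008, 1.0, -0.0, 0.0]
ft_force: [0.0, 0.7, -0.2]
grip_width: 0.327
at [ 0.451  -0.202   0.1116] clk 6.65 f [ 0.   0.1 -0.4] grip 28.3
row [ 0.0027 -0.0011  0.0483] [-0.0001  0.0021  0.0002]
```

View pics/s4.png

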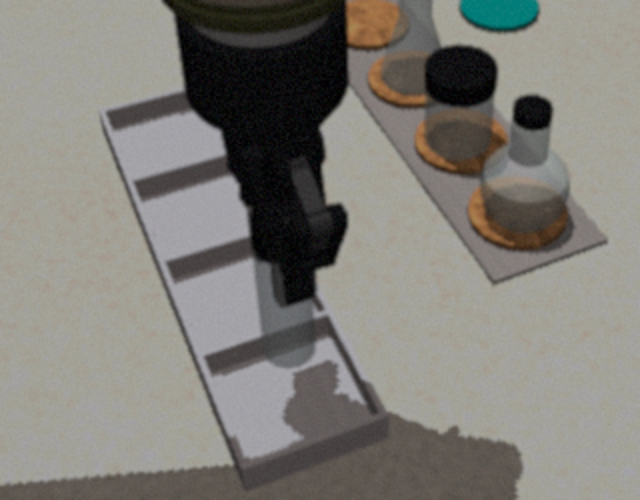

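View pics/w4.png

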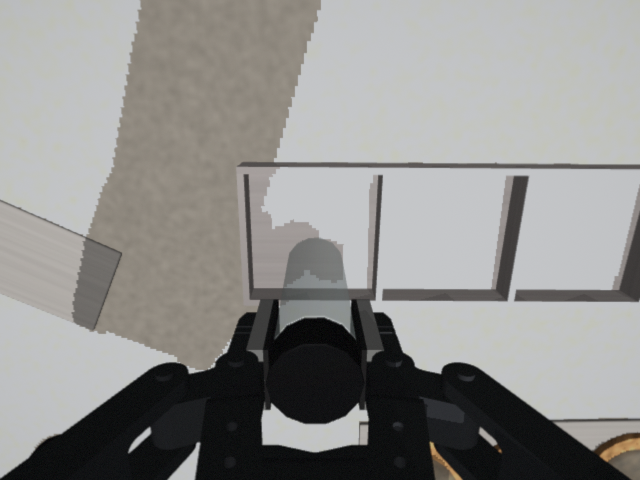

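```bash
python3 -m handwheel '[[[0.003,-0.001,0.02,0,0.002,0,0.02],[0.003,-0.001,0.036,0,0.002,0,0.02],[0.003,-0.001,0.044,0,0.002,0,0.02],[0.003,-0.001,0.047,0,0.002,0,0.02],[0.003,-0.001,0.047,0,0.002,0,0.02],[0.003,-0.001,0.047,0,0.002,0,0.02]]]'; python3 -c "
from h import *
cv2.imwrite('pics/s5.png',cv2.resize(manip.camera('side')[180:430,120:440],None,fx=2,fy=2))
go([.4484,-.203,.0633],-.017)"
```

```text
clock: 7.4
position: [0.4474, -0.2028, 0.0636]
ee_rot: [0.008, 1.0, 0.0, -0.001]
ft_force: [-0.4, -0.8, -0.4]
grip_width: 0.325
at [ 0.4473 -0.2028  0.0635] clk 7.45 f [-0.6  1.  -0.1] grip 28.2
row [-0.0011 -0.0002  0.0002] [ 0.     -0.0016  0.0001]
```

View pics/s5.png

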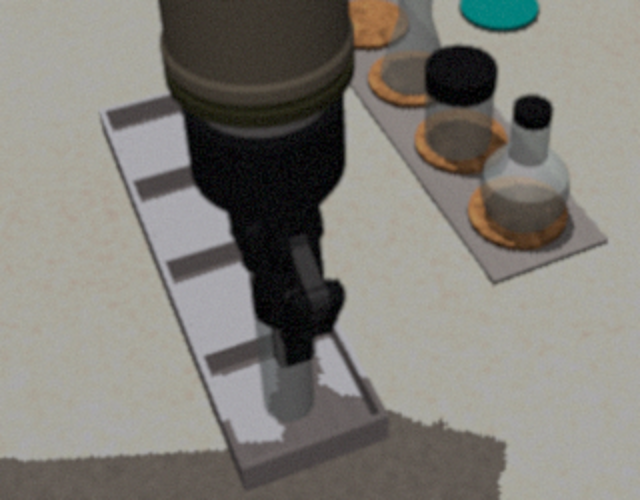

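```bash
for i in 1 2; do python3 -m handwheel '[[[0,0,0.001,0,0,0,0.02],[0,0,0.001,0,0,0,0.02],[0,0,0.001,0,0,0,0.02]]]' | grep -E "force|posi"; done
```

```text
position: [0.4477, -0.2028, 0.0632]
ft_force: [-2.8, 0.7, 11.2]
position: [0.4486, -0.203, 0.0631]
ft_force: [-4.5, 2.5, 21.6]
```

```bash
python3 -m handwheel '[[[0,0,-0.0015,0,0,0,0.02],[0,0,-0.0015,0,0,0,0.04],[0,0,-0.0015,0,0,0,0.06],[0,0,-0.0015,0,0,0,0.065],[0,0,-0.0015,0,0,0,0.065],[0,0,-0.04,0,0,0,0.065],[0,0,-0.09,0,0,0,0.065],[0,0,-0.13,0,0,0,0.065]]]'; python3 -c "
from h import *
cv2.imwrite('pics/s6.png',cv2.resize(manip.camera('side')[180:430,120:440],None,fx=2,fy=2))
go([.6505,.0445,.19],0)"
```

```text
clock: 9.2
position: [0.4475, -0.2029, 0.1931]
ee_rot: [0.009, 1.0, -0.0, -0.001]
ft_force: [1.5, 0.8, 0.5]
grip_width: 0.759
at [ 0.4495 -0.2039  0.1977] clk 9.25 f [ 2.2 -2.4  5.9] grip 64.8
row [-0.1965  0.2519  0.0085] [-0.0008  0.0048 -0.0178]
```

View pics/s6.png

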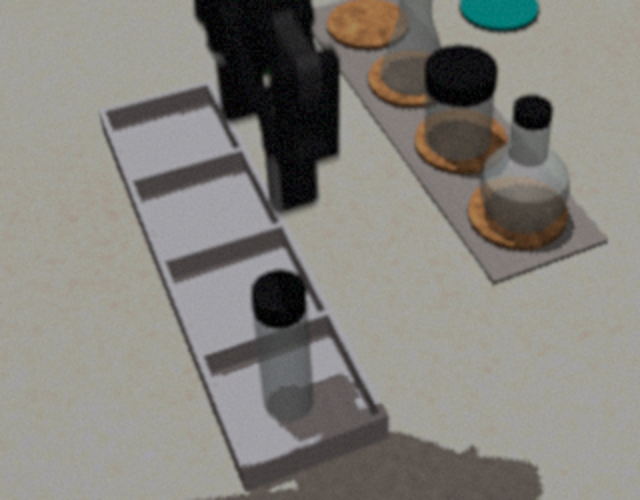

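```bash
python3 -m handwheel '[[[-0.02,0.026,0.005,0,0,-0.018,0.06],[-0.06,0.077,0.005,0,0,-0.018,0.06],[-0.1,0.128,0.008,0,0,-0.018,0.06],[-0.14,0.18,0.008,0,0,-0.018,0.06],[-0.18,0.231,0.008,0,0,-0.018,0.06],[-0.196,0.252,0.02,0,0,-0.018,0.06],[-0.196,0.252,0.03,0,0,-0.018,0.06],[-0.196,0.252,0.03,0,0,-0.018,0.06]]]' 40; python3 -c "
from h import *
im,cal,T=wcam(); cv2.imwrite('pics/w7.png',im)
go([.6505,.0445,.067],0)"
```

```text
clock: 10.25
position: [0.6466, 0.0457, 0.159]
ee_rot: [-0.001, 1.0, -0.0, -0.003]
ft_force: [-0.5, 0.3, 0.2]
grip_width: 0.698
at [0.6469 0.0451 0.1601] clk 10.3 f [-0.2 -0.9 -0. ] grip 59.5
row [-0.0039 -0.0005  0.0931] [-0.0006 -0.0036  0.0001]
```

View pics/w7.png

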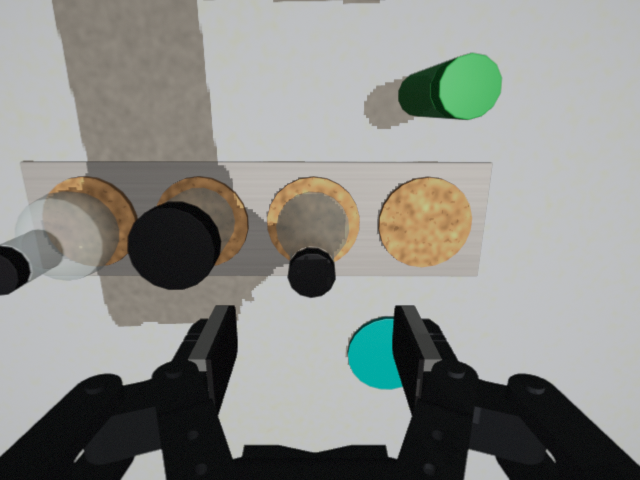

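Stopper at (312, 272), nearly centred between the jaws (midpoint 315). Descend and grip.

```bash
python3 -m handwheel '[[[-0.003,0,0.03,0,-0.003,0,0.06],[-0.003,-0.001,0.06,0,-0.003,0,0.06],[-0.003,-0.001,0.092,0,-0.003,0,0.06],[-0.003,-0.001,0.092,0,-0.003,0,0.06],[-0.003,-0.001,0.092,0,-0.003,0,0.06],[-0.003,-0.001,0.092,0,-0.003,0,0.015],[-0.003,-0.001,0.092,0,-0.003,0,0.015],[-0.003,-0.001,0.092,0,-0.003,0,0.015]]]' 40; python3 -m handwheel '[[[0,0,0,0,0,0,0.015],[0,0,0,0,0,0,0.015],[0,0,0,0,0,0,0.015]]]';python3 -m handwheel '[[[0,0,-0.03,0,0,0,0.015],[0,0,-0.07,0,0,0,0.015],[0,0,-0.12,0,0,0,0.015],[0,0,-0.14,0,0,0,0.015],[0,0,-0.14,0,0,0,0.015]]]'; python3 -c "
from h import *
cv2.imwrite('pics/s8.png',manip.camera('side')[80:400,150:480])
go([.4498,-.119,.21],-.017)"
```

```text
clock: 11.3
position: [0.6511, 0.045, 0.0701]
ee_rot: [-0.001, 1.0, 0.0, 0.001]
ft_force: [-1.1, 0.5, 7.0]
grip_width: 0.282
clock: 11.68
position: [0.6511, 0.045, 0.07]
ee_rot: [-0.001, 1.0, 0.0, 0.001]
ft_force: [-1.1, -0.9, 7.4]
grip_width: 0.283
clock: 12.3
position: [0.6508, 0.045, 0.2099]
ee_rot: [-0.001, 1.0, 0.0, 0.002]
ft_force: [-0.3, -0.0, -0.7]
grip_width: 0.284
at [0.65   0.0451 0.2081] clk 12.35 f [ 0.5  0.5 -1.8] grip 24.3
row [ 0.2004 -0.1638 -0.002 ] [0.0002 0.0004 0.0184]
```

View pics/s8.png

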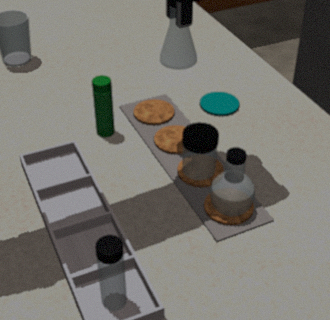

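```bash
python3 -m handwheel '[[[0.02,-0.016,0,0,0,0.018,0.015],[0.06,-0.049,0,0,0,0.018,0.015],[0.10,-0.082,0,0,0,0.018,0.015],[0.14,-0.114,0,0,0,0.018,0.015],[0.18,-0.147,0,0,0,0.018,0.015],[0.20,-0.164,0,0,0,0.018,0.015],[0.20,-0.164,0,0,0,0.018,0.015],[0.20,-0.164,0.03,0,0,0.018,0.015]]]'; python3 -c "
from h import *
go([.4498,-.119,.065],-.017)"
```

```text
clock: 13.35
position: [0.4516, -0.1185, 0.1787]
ee_rot: [0.008, 1.0, 0.0, 0.002]
ft_force: [0.7, 1.1, -0.8]
grip_width: 0.281
at [ 0.4516 -0.1185  0.1787] clk 13.35 f [ 0.7  1.1 -0.8] grip 24.0
row [ 0.0022 -0.0006  0.1137] [0.0006 0.0033 0.0012]
```

```bash
python3 -m handwheel '[[[0.001,-0.001,0.04,0,0.002,0,0.015],[0.001,-0.001,0.075,0,0.002,0,0.015],[0.001,-0.001,0.098,0,0.002,0,0.015],[0.001,-0.001,0.108,0,0.002,0,0.015],[0.001,-0.001,0.112,0,0.002,0,0.015],[0.001,-0.001,0.112,0,0.002,0,0.015],[0.001,-0.001,0.112,0,0.002,0,0.015]]]'; python3 -c "
from h import *
im,_,_=wcam(); cv2.imwrite('pics/w9.png',im)
go([.4498,-.119,.064],-.017)"
```

```text
clock: 14.22
position: [0.4501, -0.1202, 0.0674]
ee_rot: [0.008, 1.0, 0.0, 0.0]
ft_force: [0.1, 0.7, -0.2]
grip_width: 0.285
at [ 0.4501 -0.1202  0.0673] clk 14.28 f [-1.1  0.2 -0.7] grip 23.8
row [0.0003 0.0012 0.0033] [0.0004 0.0002 0.0002]
```

View pics/w9.png

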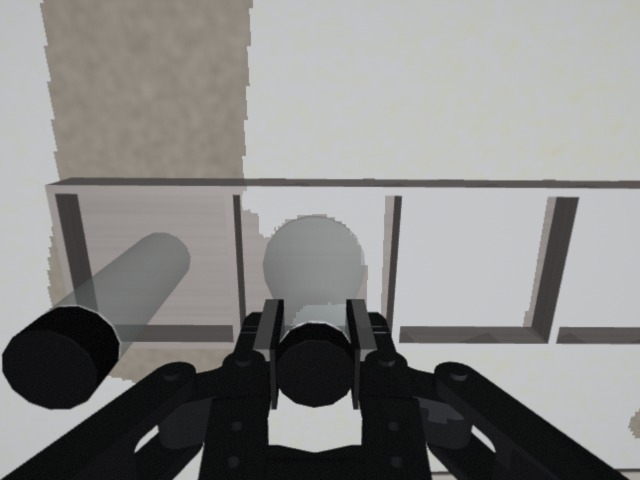

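Well centred in the second cell. Lower in 1 mm steps to contact.

```bash
python3 -m handwheel '[[[0,0,0.001,0,0,0,0.015],[0,0,0.002,0,0,0,0.015],[0,0,0.002,0,0,0,0.015],[0,0,0.002,0,0,0,0.015]]]'| grep -E "force|posi"; for i in 1 2; do python3 -m handwheel '[[[0,0,0.001,0,0,0,0.015],[0,0,0.001,0,0,0,0.015],[0,0,0.001,0,0,0,0.015]]]' | grep -E "force|posi"; done
```

```text
position: [0.4496, -0.1202, 0.0647]
ft_force: [0.2, 0.4, -0.7]
position: [0.4498, -0.1204, 0.064]
ft_force: [-1.4, -0.1, 5.5]
position: [0.45, -0.1205, 0.0639]
ft_force: [-7.7, 0.1, 21.3]
```

```bash
python3 -m handwheel '[[[0,0,-0.0012,0,0,0,0.015],[0,0,-0.0012,0,0,0,0.035],[0,0,-0.0012,0,0,0,0.055],[0,0,-0.0012,0,0,0,0.06],[0,0,-0.0012,0,0,0,0.06],[0,0,-0.03,0,0,0,0.06],[0,0,-0.08,0,0,0,0.06],[0,0,-0.12,0,0,0,0.06]]]'; python3 -c "
from h import *
cv2.imwrite('pics/s10.png',cv2.resize(manip.camera('side')[180:430,120:440],None,fx=2,fy=2))
go([.6455,-.0388,.17],0)"
```

```text
clock: 16.52
position: [0.4497, -0.1204, 0.1844]
ee_rot: [0.009, 1.0, 0.0, -0.0]
ft_force: [0.2, -0.4, 0.7]
grip_width: 0.699
at [ 0.4519 -0.121   0.189 ] clk 16.57 f [ 3.1 -1.1  4.8] grip 60.0
row [-0.192   0.0856  0.0202] [ 0.0005  0.0058 -0.0177]
```

View pics/s10.png

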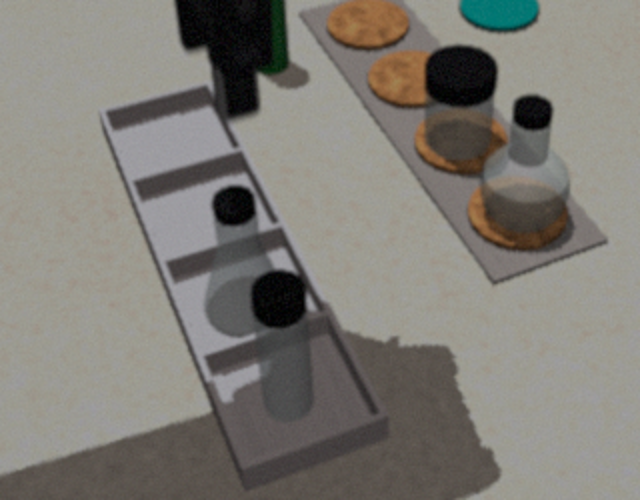

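```bash
python3 -m handwheel '[[[-0.02,0.01,0,0,0,-0.018,0.07],[-0.06,0.027,0,0,0,-0.018,0.07],[-0.1,0.045,0.01,0,0,-0.018,0.07],[-0.14,0.064,0.015,0,0,-0.018,0.07],[-0.18,0.081,0.02,0,0,-0.018,0.07],[-0.192,0.086,0.025,0,0,-0.018,0.07],[-0.192,0.086,0.025,0,0,-0.018,0.07],[-0.192,0.086,0.025,0,0,-0.018,0.07]]]' 50; python3 -c "
from h import *
im,cal,T=wcam(); cv2.imwrite('pics/w11.png',im)
a,b,c,d=250,210,380,340
m=(im[b:d,a:c].max(2)<35).astype(np.uint8); n,l,s,ce=cv2.connectedComponentsWithStats(m); i=1+s[1:,4].argmax(); print(s[i],ce[i]+[a,b],plane(cal,ce[i]+[a,b],.069,T))
go([.6455,-.0388,.042],0)"
```

```text
clock: 17.58
position: [0.6422, -0.0387, 0.1578]
ee_rot: [0.0, 1.0, -0.0, -0.001]
ft_force: [-0.2, 0.2, 0.2]
grip_width: 0.815
[  22    0   86   86 3863] [312.90396065 261.41988092] [[ 0.6515666  -0.03929441  0.069     ]]
at [ 0.6424 -0.0386  0.1581] clk 17.62 f [-0.4 -0.7  0.2] grip 69.8
row [-0.0032 -0.0002  0.1161] [ 0.0003 -0.0006 -0.0003]
```

View pics/w11.png

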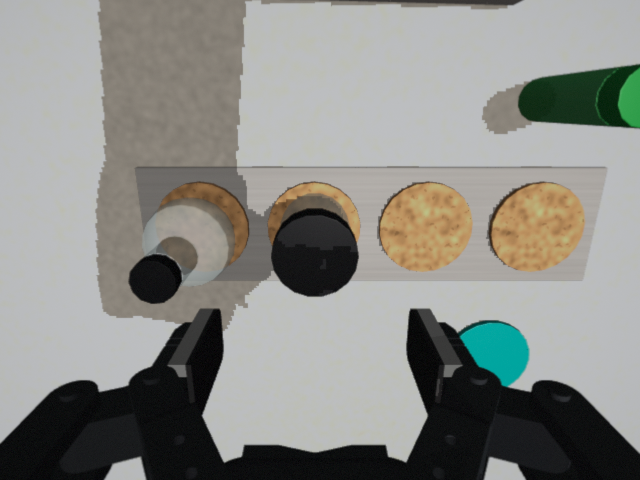

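```bash
python3 -m handwheel '[[[-0.003,0,0.04,0,0,0,0.07],[-0.003,0,0.08,0,0,0,0.07],[-0.003,0,0.105,0,0,0,0.07],[-0.003,0,0.115,0,0,0,0.07],[-0.003,0,0.115,0,0,0,0.07],[-0.003,0,0.115,0,0,0,0.07]]]'; python3 -c "
from h import *
im,cal,T=wcam(); cv2.imwrite('pics/w12.png',im)
cv2.imwrite('pics/s12.png',cv2.resize(manip.camera('side')[120:330,240:480],None,fx=2.5,fy=2.5))
go([.6455,-.0388,.042],0)"
```

```text
clock: 18.38
position: [0.6467, -0.0376, 0.044]
ee_rot: [-0.001, 1.0, 0.0, 0.001]
ft_force: [0.6, -0.3, 1.7]
grip_width: 0.819
at [ 0.6467 -0.0375  0.0438] clk 18.48 f [-0.1  0.2  0.1] grip 70.1
row [ 0.0012 -0.0013  0.0018] [0.0003 0.0009 0.0012]
```

View pics/w12.png

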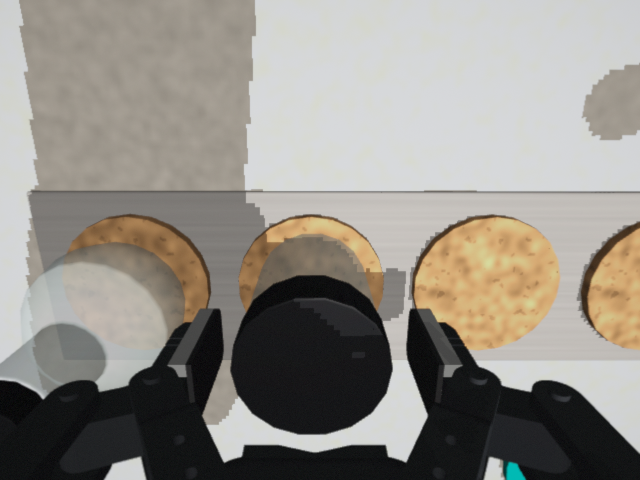

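View pics/s12.png

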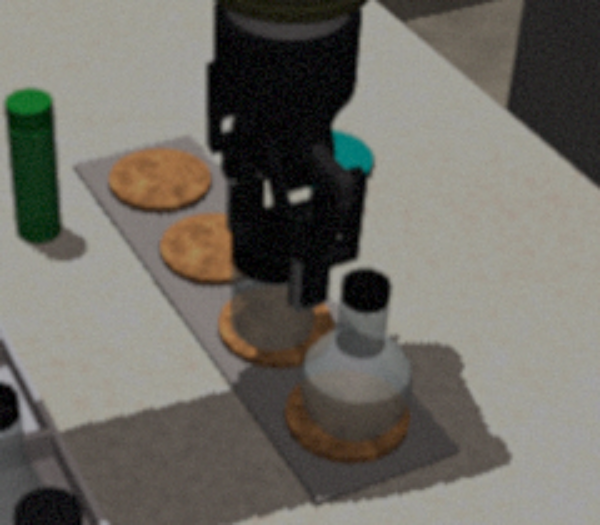

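```bash
python3 -m handwheel '[[[0,-0.001,0.001,0,0,0,0.065],[0,-0.001,0.001,0,0,0,0.058],[0,-0.001,0.001,0,0,0,0.04],[0,-0.001,0.001,0,0,0,0.04],[0,-0.001,0.001,0,0,0,0.04],[0,-0.001,0.001,0,0,0,0.04],[0,-0.001,0.001,0,0,0,0.04]]]' 50; python3 -m handwheel '[[[0,0,-0.02,0,0,0,0.04],[0,0,-0.05,0,0,0,0.04],[0,0,-0.1,0,0,0,0.04],[0,0,-0.13,0,0,0,0.04],[0,0,-0.14,0,0,0,0.04],[0,0,-0.14,0,0,0,0.04]]]'; python3 -c "
from h import *
im,cal,T=wcam(); cv2.imwrite('pics/w13.png',im)
cv2.imwrite('pics/s13.png',cv2.resize(manip.camera('side')[50:330,200:480],None,fx=2,fy=2))
go([.4512,-.035,.185],-.017)"
```

```text
clock: 19.35
position: [0.6462, -0.0386, 0.0418]
ee_rot: [-0.001, 1.0, 0.0, -0.0]
ft_force: [-0.4, -1.4, 5.7]
grip_width: 0.582
clock: 20.1
position: [0.646, -0.0384, 0.1815]
ee_rot: [-0.001, 1.0, 0.0, -0.0]
ft_force: [-0.9, 0.7, -1.7]
grip_width: 0.581
at [ 0.6454 -0.0382  0.18  ] clk 20.2 f [-0.3 -0.3 -1.3] grip 49.8
row [ 0.1942  0.0035 -0.0044] [ 0.0001 -0.0033  0.0184]
```

View pics/s13.png

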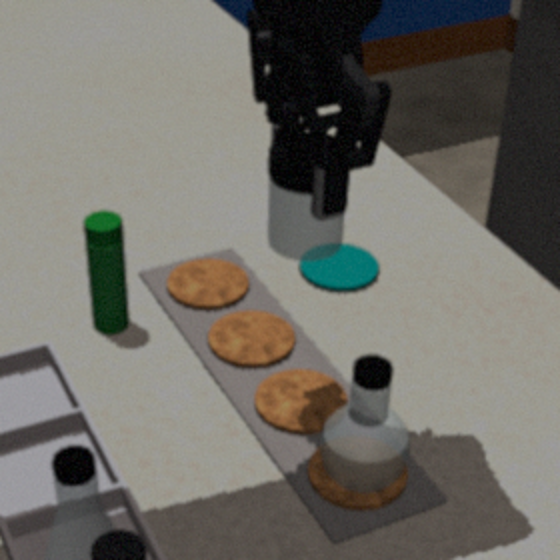

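```bash
python3 -m handwheel '[[[0.02,0,0,0,-0.003,0.018,0.04],[0.06,0,0,0,-0.003,0.018,0.04],[0.10,0,0,0,-0.003,0.018,0.04],[0.14,0.002,0,0,-0.003,0.018,0.04],[0.175,0.003,0,0,-0.003,0.018,0.04],[0.194,0.003,0,0,-0.003,0.018,0.04],[0.194,0.003,0.02,0,-0.003,0.018,0.04],[0.194,0.003,0.04,0,-0.003,0.018,0.04]]]'; python3 -c "
from h import *
go([.4512,-.035,.0358],-.017)"
```

```text
clock: 21.2
position: [0.4513, -0.0355, 0.1404]
ee_rot: [0.008, 1.0, 0.0, 0.001]
ft_force: [-0.2, 0.9, -1.2]
grip_width: 0.584
at [ 0.4513 -0.0355  0.1404] clk 21.2 f [-0.2  0.9 -1.2] grip 49.8
row [0.0002 0.0004 0.1046] [0.0004 0.0011 0.0006]
```

```bash
python3 -m handwheel '[[[0,0,0.03,0,0,0,0.04],[0,0,0.06,0,0,0,0.04],[0,0,0.082,0,0,0,0.04],[0,0,0.092,0,0,0,0.04],[0,0,0.095,0,0,0,0.04],[0,0,0.097,0,0,0,0.04],[0,0,0.097,0,0,0,0.04]]]'; python3 -c "
from h import *
im,cal,T=wcam(); cv2.imwrite('pics/w14.png',im)
go([.4512,-.035,.0358],-.017)"
```

```text
clock: 22.08
position: [0.4526, -0.0356, 0.0451]
ee_rot: [0.008, 1.0, 0.0, 0.001]
ft_force: [0.2, 0.4, -0.8]
grip_width: 0.581
at [ 0.4526 -0.0356  0.0452] clk 22.12 f [ 0.4  0.5 -1. ] grip 49.8
row [0.0014 0.0006 0.0094] [0.0005 0.0029 0.0002]
```

View pics/w14.png

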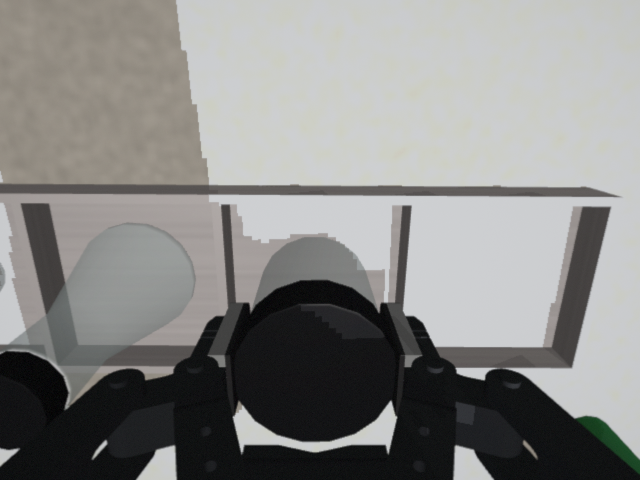

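```bash
python3 -m handwheel '[[[0.001,0,0.003,0,0.001,0,0.04],[0.001,0,0.006,0,0.001,0,0.04],[0.001,0,0.0075,0,0.001,0,0.04],[0.001,0,0.008,0,0.001,0,0.04],[0.001,0,0.008,0,0.001,0,0.04]]]'| grep -E "force|posi"; for i in 1 2; do python3 -m handwheel '[[[0,0,0.001,0,0,0,0.04],[0,0,0.001,0,0,0,0.04],[0,0,0.001,0,0,0,0.04]]]' | grep -E "force|posi"; done
```

```text
position: [0.4513, -0.0357, 0.0367]
ft_force: [0.0, 0.7, -0.9]
position: [0.4514, -0.0357, 0.0358]
ft_force: [-0.2, -0.5, 0.5]
position: [0.4518, -0.0357, 0.0357]
ft_force: [-6.8, 0.1, 16.4]
```

```bash
python3 -m handwheel '[[[0,0,-0.001,0,0,0,0.04],[0,0,-0.001,0,0,0,0.055],[0,0,-0.001,0,0,0,0.065],[0,0,-0.001,0,0,0,0.07],[0,0,-0.001,0,0,0,0.07],[0,0,-0.03,0,0,0,0.07],[0,0,-0.08,0,0,0,0.07],[0,0,-0.14,0,0,0,0.065]]]'; python3 -c "
from h import *
cv2.imwrite('pics/s15.png',cv2.resize(manip.camera('side')[180:430,120:440],None,fx=2,fy=2))
go([.6505,-.1255,.175],0)"
```

```text
clock: 24.5
position: [0.4504, -0.0359, 0.1757]
ee_rot: [0.009, 1.0, -0.0, -0.0]
ft_force: [1.2, 1.2, -0.2]
grip_width: 0.759
at [ 0.454  -0.0365  0.1833] clk 24.55 f [ 5.4 -1.2  7.9] grip 64.9
row [-0.198  -0.0854  0.01  ] [ 0.0017  0.0091 -0.0187]
```

View pics/s15.png

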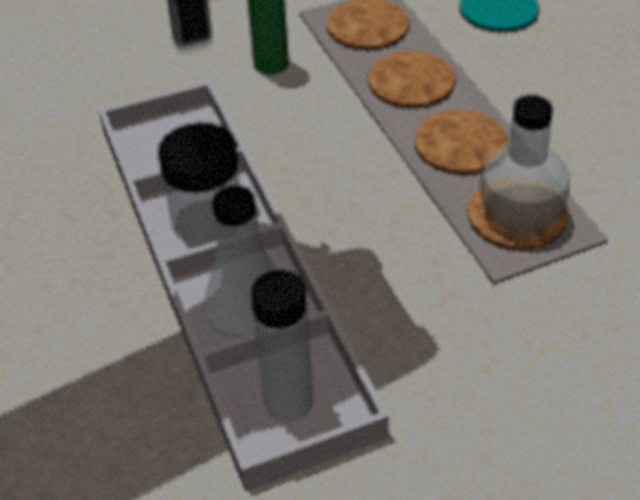

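Three stand upright in their cells. Now the globe.

```bash
python3 -m handwheel '[[[-0.02,-0.009,0,0,0,-0.018,0.06],[-0.06,-0.027,0,0,0,-0.018,0.06],[-0.1,-0.044,0,0,0,-0.018,0.06],[-0.14,-0.061,0.005,0,0,-0.018,0.06],[-0.18,-0.078,0.01,0,0,-0.018,0.06],[-0.196,-0.085,0.015,0,0,-0.018,0.06],[-0.196,-0.085,0.015,0,0,-0.018,0.06],[-0.196,-0.085,0.015,0,0,-0.018,0.06]]]' 40; python3 -c "
from h import *
im,cal,T=wcam(); cv2.imwrite('pics/w16.png',im)
go([.6505,-.1255,.066],0)"
```

```text
clock: 25.55
position: [0.6452, -0.1237, 0.1599]
ee_rot: [-0.001, 1.0, 0.0, 0.0]
ft_force: [0.5, -0.1, 0.3]
grip_width: 0.705
at [ 0.6452 -0.1236  0.1602] clk 25.6 f [0.4 1.  0.8] grip 60.2
row [-0.0052 -0.002   0.0942] [0.0006 0.0012 0.0014]
```

View pics/w16.png

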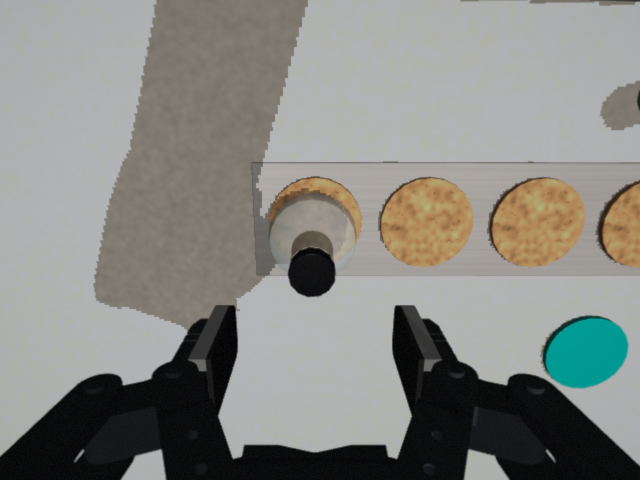

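```bash
python3 -m handwheel '[[[-0.005,-0.001,0.03,0,0,0,0.06],[-0.005,-0.0015,0.06,0,0,0,0.06],[-0.005,-0.0015,0.085,0,0,0,0.06],[-0.005,-0.0015,0.091,0,0,0,0.06],[-0.005,-0.0015,0.091,0,0,0,0.06],[-0.005,-0.0015,0.091,0,0,0,0.04],[-0.005,-0.0015,0.091,0,0,0,0.015],[-0.005,-0.0015,0.091,0,0,0,0.015]]]' 40; python3 -m handwheel '[[[0,0,0,0,0,0,0.015],[0,0,0,0,0,0,0.015],[0,0,0,0,0,0,0.015],[0,0,0,0,0,0,0.015]]]';python3 -m handwheel '[[[0,0,-0.03,0,0,0,0.015],[0,0,-0.07,0,0,0,0.015],[0,0,-0.12,0,0,0,0.015],[0,0,-0.14,0,0,0,0.015],[0,0,-0.14,0,0,0,0.015]]]'; python3 -c "
from h import *
cv2.imwrite('pics/s17.png',cv2.resize(manip.camera('side')[50:330,200:480],None,fx=2,fy=2))
go([.4526,.049,.21],-.017)"
```

```text
clock: 26.6
position: [0.6514, -0.1255, 0.0701]
ee_rot: [-0.001, 1.0, 0.0, 0.001]
ft_force: [-1.9, 0.6, 6.7]
grip_width: 0.286
clock: 27.1
position: [0.6514, -0.1255, 0.07]
ee_rot: [-0.001, 1.0, 0.0, 0.001]
ft_force: [-1.3, 0.4, 7.9]
grip_width: 0.282
clock: 27.72
position: [0.6511, -0.1256, 0.2098]
ee_rot: [-0.001, 1.0, 0.0, 0.002]
ft_force: [-0.8, -0.1, -1.6]
grip_width: 0.283
at [ 0.6504 -0.1253  0.208 ] clk 27.77 f [-0.7  0.1 -1.2] grip 24.9
row [ 0.1976  0.1746 -0.002 ] [0.0005 0.0004 0.0182]
```

View pics/s17.png

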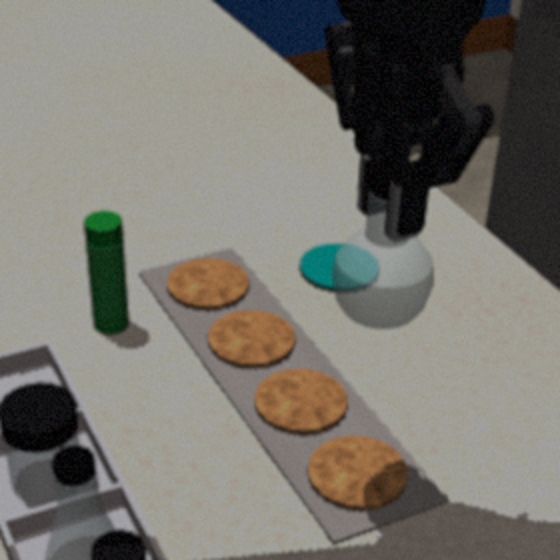

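```bash
python3 -m handwheel '[[[0.02,0.018,0,0,0,0.018,0.015],[0.06,0.053,0,0,0,0.018,0.015],[0.10,0.088,0,0,0,0.018,0.015],[0.14,0.123,0,0,0,0.018,0.015],[0.18,0.158,0,0,0,0.018,0.015],[0.197,0.174,0,0,0,0.018,0.015],[0.197,0.174,0,0,0,0.018,0.015],[0.197,0.174,0.04,0,0,0.018,0.015]]]'; python3 -m handwheel '[[[0,0,0.02,0,0,0,0.015],[0,0,0.06,0,0,0,0.015],[0,0,0.06,0,0,0,0.015],[0,0,0.06,0,0,0,0.015]]]'; python3 -c "
from h import *
im,cal,T=wcam(); cv2.imwrite('pics/w18.png',im)
go([.4526,.049,.065],-.017)"
```

```text
clock: 28.78
position: [0.455, 0.0485, 0.1692]
ee_rot: [0.008, 1.0, 0.001, 0.002]
ft_force: [1.8, -0.2, -1.3]
grip_width: 0.284
clock: 29.28
position: [0.454, 0.0477, 0.1094]
ee_rot: [0.009, 1.0, -0.0, 0.001]
ft_force: [0.6, 0.6, -0.2]
grip_width: 0.282
at [0.4544 0.0481 0.1098] clk 29.32 f [-0.  -0.2  0.4] grip 24.0
row [0.0019 0.0009 0.0448] [ 0.0002  0.0022 -0.0003]
```

View pics/w18.png

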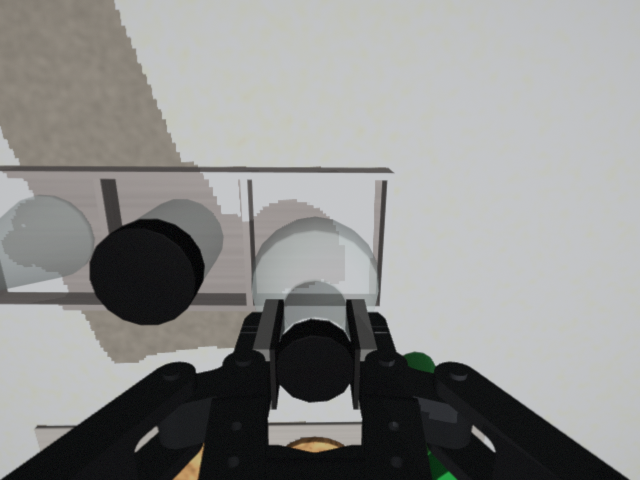

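```bash
python3 -m handwheel '[[[0.002,0,0.02,0,0.002,0,0.015],[0.002,0,0.033,0,0.002,0,0.015],[0.002,0,0.040,0,0.002,0,0.015],[0.002,0,0.043,0,0.002,0,0.015],[0.002,0,0.044,0,0.002,0,0.015],[0.002,0,0.044,0,0.002,0,0.015]]]'| grep -E "force|posi"; for i in 1 2; do python3 -m handwheel '[[[0,0,0.001,0,0,0,0.015],[0,0,0.001,0,0,0,0.015],[0,0,0.001,0,0,0,0.015]]]' | grep -E "force|posi"; done
```

```text
position: [0.4518, 0.0484, 0.065]
ft_force: [0.2, 0.3, -0.0]
position: [0.4518, 0.0484, 0.064]
ft_force: [-1.2, -0.3, 3.3]
position: [0.4522, 0.0485, 0.0639]
ft_force: [-6.7, -1.7, 20.3]
```

```bash
python3 -m handwheel '[[[0,0,-0.0012,0,0,0,0.015],[0,0,-0.0012,0,0,0,0.03],[0,0,-0.0012,0,0,0,0.045],[0,0,-0.0012,0,0,0,0.055],[0,0,-0.0012,0,0,0,0.055],[0,0,-0.03,0,0,0,0.055],[0,0,-0.08,0,0,0,0.055],[0,0,-0.14,0,0,0,0.055]]]'; python3 -m handwheel '[[[-0.03,0,-0.06,0,0,0,0.055],[-0.06,0.03,-0.1,0,0,0,0.055],[-0.1,0.08,-0.1,0,0,0,0.055],[-0.1,0.13,-0.1,0,0,0,0.055],[-0.1,0.18,-0.1,0,0,0,0.055],[-0.1,0.18,-0.1,0,0,0,0.055]]]'; python3 -c "
from h import *
cv2.imwrite('pics/s19.png',cv2.resize(manip.camera('side')[180:430,120:440],None,fx=2,fy=2))
cv2.imwrite('pics/c19.png',cv2.resize(manip.camera('scene')[80:380,180:500],None,fx=2,fy=2))
"
```

```text
clock: 31.82
position: [0.451, 0.048, 0.2038]
ee_rot: [0.009, 1.0, -0.0, -0.001]
ft_force: [0.9, 0.7, -0.1]
grip_width: 0.647
clock: 32.58
position: [0.5536, 0.2317, 0.3012]
ee_rot: [0.005, 1.0, -0.0, -0.001]
ft_force: [0.1, -0.7, 0.2]
grip_width: 0.644
```

View pics/s19.png

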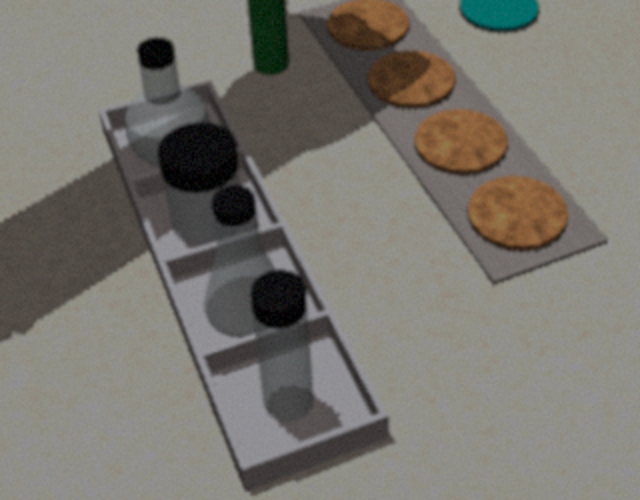

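View pics/c19.png

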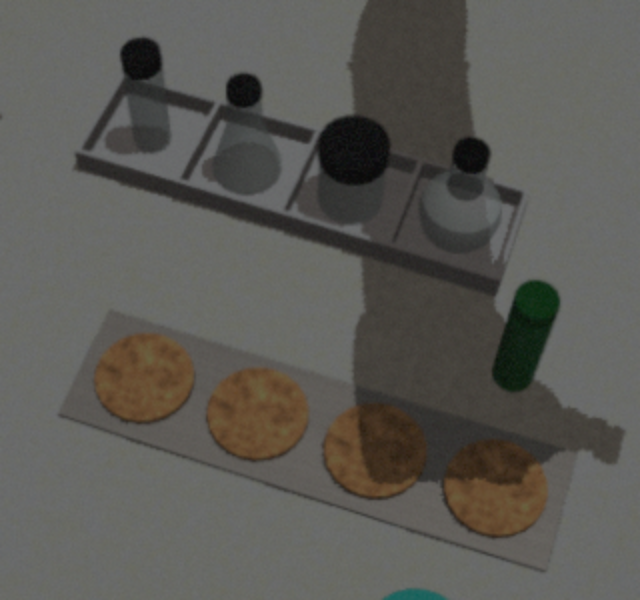

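All four stand upright, one per cell, in reverse order; the green vial and turquoise disc are untouched. Handing in.

```bash
python3 -c "
from workcell import manip
print(manip.hand_in())"
```

```text
the job is handed in; nothing more can be done
None
```

I moved all four vessels from the cork mats into the rack in reverse order and handed the job in at about 33 s of robot time, against the 99 s limit.

- **Order:** from the robot's right end of the rack to its left, the cells now hold the vial, conical, jar and globe. On the mats, from the robot's left end, they stood vial, conical, jar, globe.
- **Setting down:** I lowered each vessel in 1 mm steps until it touched the cell floor, where the wrist force read about 16–22 N. I eased that off by about 1 mm before opening the fingers.
- **Last checks:** the final side and scene pictures show all four upright, one to a cell, with the mats empty and the gripper clear. The green vial and the turquoise disc were not touched.
- **Disagreements:** the views put each vessel within about 2.5 mm of one another, apart from one bad wrist-camera reading of the jar lid, caused by glare, which I did not use. For the rack centre the views differed by up to 6 mm along the rack. I used the close wrist view, which matched the stated rack size, and the vessels came out centred in their cells.

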